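# Ready the wafer iron: seat the plate, set the heat, guard the knob

### The job

Get the wafer iron ready for baking: slide the baking plate square into the fence corner of its stand until it is flush against both fences, then turn the regulator knob on the sloping control box until its pointer lines up with the raised mark on the ring around it, and then slide the clear-topped guard fully home over the knob. Do not turn the mark ring, keep the plate flat on its stand, and leave everything else on the table where it is.

Things in the scene. Friction and masses are not known exactly. Their poses are not given: they have to be found in the camera images.
- plate: baking plate to be seated: half of a wafer iron, aluminium slab 150 x 110 x 26 mm (x, y, z) with a 4 mm grid on top and two small steel hinge ears near its +x end (to 48 mm above its underside); 0.4 to 0.85 kg. Origin: centre of its underside, z up. Lies loose on the stand, turned up to 20 degrees.
- stand: fixed steel stand: base 240 x 240 x 12 mm, the plate slides on its top. Two dark fences 12 mm thick, 22 mm above the base, stand along its +x edge (inner face x = 0.108) and +y edge (inner face y = 0.108) and form the corner; the other edges are open. Origin: centre of its underside. Fully seated, the plate's origin is at (0.033, 0.053, 0.012) here, axes parallel.
- box: fixed grey control box, 170 mm deep (x), 256 wide (y); its top panel slopes at 0.53 rad (30 deg): 40 mm high at the front (-x) edge, 140 at the rear. Origin: centre of its underside, x to the rear, y left seen from the front. Panel centre (0, 0, 0.0898). The knob is 62 mm to the right (-y) of the panel centre, the parked guard on the left (+y).
- knob_grip (a point): middle of the black regulator knob's grip: on its axis, 34 mm above the panel. z: knob axis, square out of the panel; x: along the bar to its pointer. Round skirt 72 mm across, 10 high, with an upright bar 18 mm thick from 30 mm behind the axis to 26 ahead, tapering to a nose 38 mm from the axis; bar top 42 mm above the panel, with a white line towards the nose.
- pointer (a point): tip of the knob's pointed nose, 38 mm from the axis, 10 mm above the panel; axes as knob_grip.
- mark (a point): the mark: top of a raised dark block (9 mm radial, 6 mm wide, 10 mm above the panel) on the aluminium ring (outer diameter 95 mm) around the knob, 43.5 mm from the knob's axis. x points outwards from the axis, z square to the panel. The ring is stiff and must stay as found.
- knob (a joint): angle of the knob, rad: 0 when its pointer points straight up the slope, growing anticlockwise seen from in front of the panel; stops at -2.5 and +2.5.
- dial (a joint): angle of the mark about the same axis, same zero and sense as knob. The pointer is on the mark when both are equal.
- guard (a joint): travel of the guard in m: near 0 when parked beside the knob, 0.125 when it is fully home over the knob, against its stop.
- guard_grip (a point): centre of the fin on the guard, 69 mm above the panel. The guard is a hood with steel walls and clear top, 108 mm (slope) x 100 mm (slide), 54 mm high, open towards the knob; slides level along the panel's -y. Fin: 60 mm long up the slope, 14 thick along the slide, 30 high. x up the slope, y against the closing direction, z square to the panel.
- bottle: bystander: brown glass bottle, 62 mm across, 200 mm tall; origin at the centre of its base.
- jar: bystander: glass jar, 72 mm across, 110 mm tall; origin at the centre of its base.
- can: bystander: food can, 72 mm across, 120 mm tall; origin at the centre of its base.
- mug: bystander: white mug, 80 mm across plus handle, 95 mm tall; origin at the centre of its base.
- bowl: bystander: white bowl, 156 mm across, 70 mm tall; origin at the centre of its base.
- spatula: bystander: spatula, 270 mm long, lying flat on the table in the gap ahead of the robot; x along it.
Things that resemble listed ones, but are neither listed nor needed, are in the scene too. Leave any yellow look-alike of the plate alone.

How it is judged:
By the outcome, as a careful person would: the job done as asked, in the order asked, and still so for the second after the job is handed in, with the robot touching nothing.
It also fails if it takes over 72 s, if anything falls off the work surface, if the arm or the gripper's body presses on something with over 40 N, if the wrist force passes 120 N, or if a joint passes its speed limit or range.

### The arm

A 6-joint arm with a two-finger parallel gripper is mounted at the origin on the work surface. World frame = base frame: x ahead of the robot, y to its left, z up, the work surface at z = 0. Lengths are in m, angles in rad, forces in N, time in s.
With the tool pointing down it reaches from about 0.325 to 0.9 m from the base axis. Payload 6.1 kg.
Tool frame: the origin (TCP) lies midway between the tips of the shut fingers; the grasp point (between the pads) lies 19 mm behind it; z points along the fingers, y is the line along which they close (so a half turn about z gives the same grasp; the last joint's range is limited). The gripper opens to 85 mm and grips with 20 to 120 N. Pads are 22 mm wide; open, the fingers measure 114 mm over their backs; the gripper's body (76 mm by 85 mm) begins 54 mm behind the grasp point. The pads swing forward as they close: fully open they stand 13 mm farther back than shut.
Start: joints at [-1.398, 0.22, 1.526, -0, 1.395, -0.126], TCP at [0.184, -0.597, 0.231] pointing down, gripper open.
Joint ranges: [-2.98, 2.98], [-0.91, 2.08], [0.09, 2.57], [-1.24, 4.39], [0.2, 2.65], [-2.68, 2.68]. Speed limits (rad/s): [2.57, 2.57, 3.01, 3.14, 3.14, 3.14].

### API

Orientations are given as [roll, pitch, yaw] about the fixed x, y, z axes, in that order (R = Rz(yaw) Ry(pitch) Rx(roll)).
In Python, from plant import movep, move_l, set_joints, gripper_to, hold, inverse_kinematics, observe, get_image, get_calibration, Unreachable, job_done gives the robot as it stands. Calls block until the motion is done:
- movep(position, orientation): joint-space move of the TCP to a pose.
- move_l(position, feed=0.15, rotation=None, max_force=None): straight line of the TCP; rotation=None keeps the orientation; feed is the mean speed in m/s. With max_force (N) it stops when the force on the tool has changed by that much, and returns True; else False.
- set_joints(angles): joint-space move.
- gripper_to(opening, f_grip=None): finger opening in m; f_grip is the grip in N (None keeps the last); returns when the fingers have stopped.
- hold(seconds).
- inverse_kinematics(position, orientation): joint angles nearest the present ones, or None.
- observe(): the state.
- get_image(name): name is "side" or "top"; returns (picture, depth): 384x512x3 uint8, red, green, blue; 384x512 float32, m along the optical axis (not along the pixel's ray), 0 where there is no reading.
- get_calibration(name): a dict with "intrinsics" (3x3 intrinsics, pixels), "world_from_camera" (4x4, takes a point from camera to world coordinates). Camera axes: x right, y down, z forward; pixel columns grow to the right and rows downward; lengths in m; the calibration is good to about 2 mm. A picture is of the moment at which its call begins. get_calibration takes no time and is no camera call.
A pose or a line that the arm cannot do raises Unreachable and nothing moves.
- job_done(): hands the job in; it is judged then, once.
The state is a dict: "time_s": time; "q": joint angles; "joint_velocities": joint speeds; "joint_torque": joint torques, N m; "eef_pos": TCP position; "tcp_rot": TCP orientation; "ft_force": force on the tool from outside, world axes, zero at the start; "torque": the same for the moment, N m; "opening": finger opening in m; "grasp_force": force on a finger pad.
Only numpy, scipy, OpenCV 4.12 (cv2) and the standard library are available. Lean on these libraries where they do the work, as an engineer would, in place of code of your own. Each camera call takes 0.05 s, during which the arm holds its last target. There are 200 camera calls.

## Working session

There is one attempt and no reset: what is moved stays moved. The work goes in short steps, each a Python script; the robot and the scene stay as the last script left them, time stands still between calls to the robot, and variables do not carry over. Pictures are saved under pics/ and viewed, at most 10 in all, crops included, and the job is handed in when it is done.

```bash
mkdir -p pics; ls
python3 - <<'E'
from plant import *
import cv2,numpy as np
for n in("top","side"):
    p,d=get_image(n);c=get_calibration(n)
    cv2.imwrite(f"pics/{n}0.png",cv2.resize(p[...,::-1],(800,600),interpolation=cv2.INTER_CUBIC));np.savez(f"{n}0.npz",p=p,d=d)
    print(n,c["intrinsics"].round(1).tolist(),c["world_from_camera"].round(3).tolist())
print(observe())
E
```

```text
pics
top [[482.4, 0.0, 256.7], [0.0, 482.4, 190.2], [0.0, 0.0, 1.0]] [[0.026, -0.991, 0.133, 0.302], [-1.0, -0.025, 0.007, -0.003], [-0.004, -0.133, -0.991, 1.619], [0.0, 0.0, 0.0, 1.0]]
side [[464.7, 0.0, 259.0], [0.0, 464.7, 181.8], [0.0, 0.0, 1.0]] [[0.822, -0.428, 0.375, -0.122], [-0.569, -0.63, 0.528, -0.884], [0.01, -0.648, -0.762, 1.351], [0.0, 0.0, 0.0, 1.0]]
{'time_s': 0.1, 'q': array([-1.39811565e+00,  2.19992040e-01,  1.52596364e+00,  1.75468723e-05,
        1.39448897e+00, -1.26108801e-01]), 'joint_velocities': array([ 0.00180322,  0.00064148,  0.00094961, -0.00034136, -0.00010429,
        0.00053395]), 'joint_torque': array([ 1.32704441e-03, -4.63551664e+01, -3.61899734e+01, -2.11274443e-02,
        1.66064654e-01, -5.54612586e-05]), 'eef_pos': array([ 0.18403472, -0.59765848,  0.23183714]), 'tcp_rot': array([3.14045160e+00, 1.27247522e-04, 2.98786336e-01]), 'ft_force': array([-0.06749107,  0.04823998,  0.66721272]), 'torque': array([-0.02580941, -0.01185622,  0.01348963]), 'grasp_force': 2.508928720271797, 'opening': 0.08539273099139931}
```

View pics/top0.png

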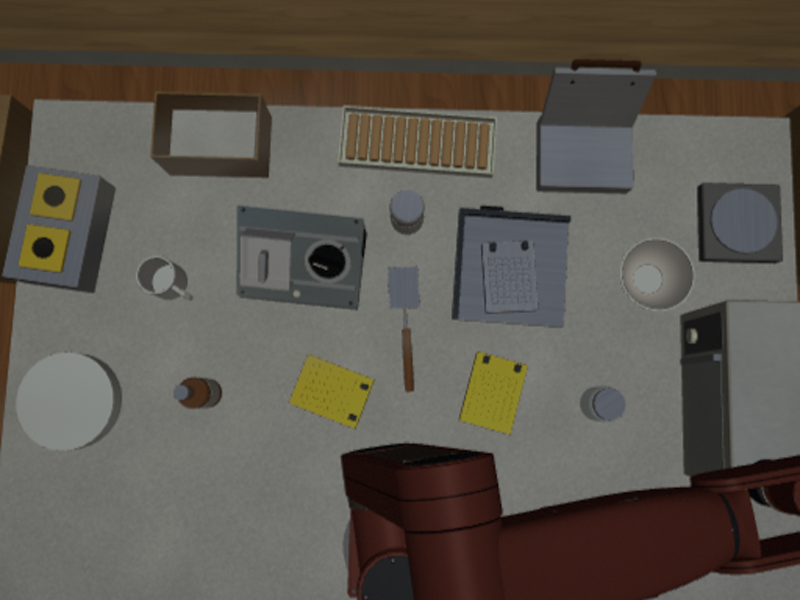

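View pics/side0.png

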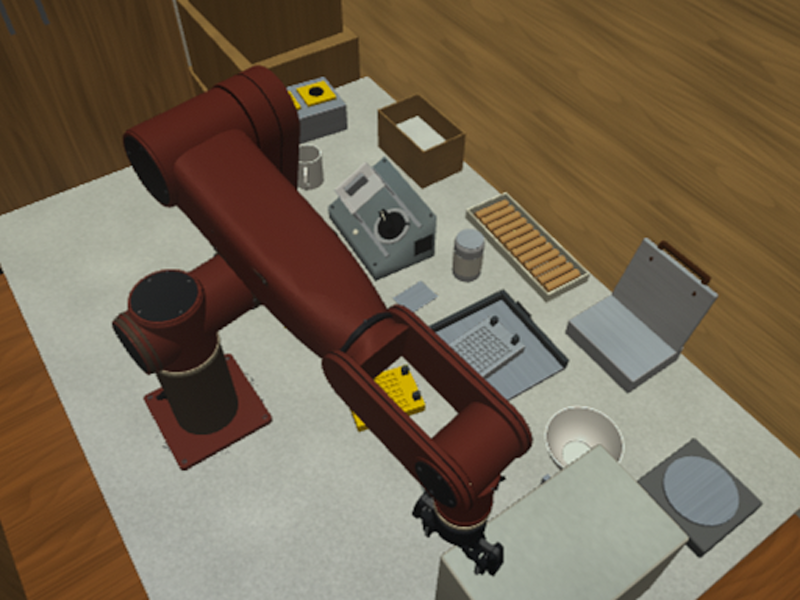

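The top view (800x600 scale) shows the stand at (512,265) with the grey plate at (510,275), and the box at (300,258) with the knob at (326,262) and the guard at (265,262). There are three plate candidates: the grey one at (510,275), and yellow ones at (332,390) and (493,392). The grey one on the stand fits the description, and I'll confirm that in an enlarged crop.

```bash
cat > h.py <<'E'
import numpy as np,cv2
from plant import *
def ray(n,uv):
    c=get_calibration(n);K=c["intrinsics"];T=c["world_from_camera"]
    uv=np.atleast_2d(np.asarray(uv,float))
    d=np.c_[uv,np.ones(len(uv))]@np.linalg.inv(K).T@T[:3,:3].T
    return T[:3,3],d
def on_plane(n,uv,p0,nrm=(0,0,1)):
    o,d=ray(n,uv);nrm=np.asarray(nrm,float)
    return o+d*(((np.asarray(p0)-o)@nrm)/(d@nrm))[:,None]
def on_z(n,uv,z): return on_plane(n,uv,(0,0,z))
def proj(n,P):
    c=get_calibration(n);T=np.linalg.inv(c["world_from_camera"])
    q=(np.atleast_2d(P)@T[:3,:3].T+T[:3,3])@c["intrinsics"].T
    return q[:,:2]/q[:,2:]
E
python3 - <<'E'
import numpy as np,cv2
from h import *
t=np.load("top0.npz");s=np.load("side0.npz")
f=lambda p,c,r,k=4:cv2.resize(cv2.convertScaleAbs(p[r:r+75,c:c+100,::-1],alpha=1.5),None,fx=k,fy=k,interpolation=cv2.INTER_CUBIC)
im=np.vstack([np.hstack([f(t['p'],142,128),f(t['p'],280,132)]),np.hstack([f(s['p'],200,100),f(s['p'],278,180)])])
cv2.imwrite("pics/crop1.png",im)
E
```

```text
(no output)
```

View pics/crop1.png

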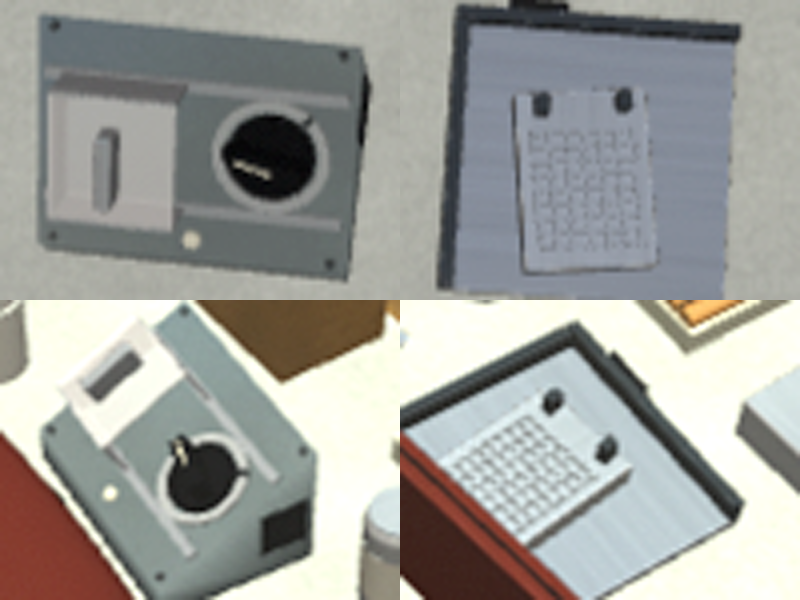

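The crops confirm it: the grey gridded slab with two dark ears is on the stand, and the fences are on its top and left edges. On the knob, the pointer faces left (nose near crop (222,152)) and the mark is at the upper right (308,122).

Run:
```python
from h import *
np.set_printoptions(precision=4,suppress=True)
t=np.load("top0.npz");D=t['d'];P=t['p']
A=lambda x,y:(x/4+142,y/4+128)
B=lambda x,y:((x-400)/4+280,y/4+132)
S=lambda x,y:(x/4+200,(y-300)/4+100)
# stand base corners
print("base +x line z.012",on_z("top",[B(470,27),B(735,42)],.012))
print("+y fence inner top z.034",on_z("top",[B(470,30),B(455,285)],.034))
print("outer top z.034",on_z("top",[B(457,8),B(740,27),B(438,288)],.034))
print("plate top z.038",on_z("top",[B(513,95),B(646,90),B(658,266),B(523,272)],.038))
print("ears",on_z("top",[B(541,97),B(624,92)],.06))
# box screws triangulated
def tri(a,b):
    o1,d1=ray("top",a);o2,d2=ray("side",b);M=np.c_[d1[0],-d2[0]];s=np.linalg.lstsq(M,o2-o1,rcond=None)[0]
    p,q=o1+s[0]*d1[0],o2+s[1]*d2[0];return (p+q)/2,np.linalg.norm(p-q)
print("scr rearR",tri(A(343,55),S(305,452)));print("scr rearL",tri(A(52,25),S(184,311)));print("scr frontR",tri(A(330,265),S(160,577)))
print("mark",tri(A(308,122),S(243,472)))
# panel plane from depth
c=get_calibration("top")
v,u=np.mgrid[128:203,142:242];o,d=ray("top",np.c_[u.ravel(),v.ravel()])
W=o+d*D[v,u].ravel()[:,None]
hsv=cv2.cvtColor(P,cv2.COLOR_RGB2HSV)
for n,q in(("screws",[(52,25),(343,55),(330,265),(50,235)]),("panelpts",[(200,60),(300,240),(200,130),(340,150)]),("standbase",[])):
    for x,y in q:
        a=A(x,y);o,d=ray("top",a);print(n,(o+d*D[int(round(a[1])),int(round(a[0]))])[0])
```

```text
base +x line z.012 [[ 0.6986 -0.1256  0.012 ]
 [ 0.6911 -0.3511  0.012 ]]
+y fence inner top z.034 [[ 0.6906 -0.1239  0.034 ]
 [ 0.4748 -0.1147  0.034 ]]
outer top z.034 [[ 0.7093 -0.1127  0.034 ]
 [ 0.6988 -0.3506  0.034 ]
 [ 0.472  -0.1007  0.034 ]]
plate top z.038 [[ 0.635  -0.1603  0.038 ]
 [ 0.642  -0.2711  0.038 ]
 [ 0.4944 -0.2814  0.038 ]
 [ 0.4866 -0.1702  0.038 ]]
ears [[ 0.6293 -0.1811  0.06  ]
 [ 0.6352 -0.2493  0.06  ]]
scr rearR (array([0.6542, 0.1032, 0.1316]), np.float64(0.0006317549402483621))
scr rearL (array([0.6721, 0.334 , 0.1328]), np.float64(0.00011183404376257546))
scr frontR (array([0.4976, 0.1144, 0.0441]), np.float64(0.00021041408882407393))
mark (array([0.6036, 0.1309, 0.1108]), np.float64(0.0002126355321116722))
screws [0.6716 0.3335 0.1349]
screws [0.6532 0.1031 0.1347]
screws [0.4971 0.1139 0.0494]
screws [0.5163 0.3454 0.0473]
panelpts [0.6479 0.2165 0.1282]
panelpts [0.5167 0.139  0.0522]
panelpts [0.5978 0.2186 0.0966]
panelpts [0.5843 0.1056 0.0965]
```

Screws, fences and plate size all match the description. The stand yaw is about -0.041 with its inner corner at (0.699,-0.1245). The plate is at (0.5645,-0.221), turned +0.068. First I'll push along +x with the fingers spread, which squares the plate.

```bash
cat >> h.py <<'E'
np.set_printoptions(precision=4,suppress=True)
SY=-0.041
ex=np.array([np.cos(SY),np.sin(SY),0]);ey=np.array([-np.sin(SY),np.cos(SY),0])
SO=np.array([.5862,-.2281,0])       # stand origin
def st(x,y,z): return SO+ex*x+ey*y+[0,0,z]
def loc(p): p=np.asarray(p)-SO; return np.array([p@ex,p@ey,p[2]])
def snap(tag):
    for n in("top","side"):
        p,d=get_image(n);np.savez(f"{n}_{tag}.npz",p=p,d=d)
E
python3 - <<'E'
from h import *
o=[np.pi,0,SY]
pl=loc([.5645,-.2208,0]);print("plate local",pl)
y=pl[1]-.003
movep(st(-.15,y,.18),o)
print(observe()["eef_pos"],observe()["time_s"])
move_l(st(-.15,y,.009),feed=.25)
f0=observe()["ft_force"]
r=move_l(st(-.046,y,.009),feed=.05,max_force=14)
s=observe();print(r,loc(s["eef_pos"]),s["ft_force"]-f0,s["time_s"])
snap("1")
t=np.load("top_1.npz")['p']
cv2.imwrite("pics/c2.png",cv2.resize(cv2.convertScaleAbs(t[115:215,260:390,::-1],alpha=1.5),None,fx=6,fy=6,interpolation=cv2.INTER_CUBIC))
E
```

```text
plate local [-0.022   0.0064  0.    ]
[ 0.4363 -0.2193  0.18  ] 1.775
True [-0.0505  0.0037  0.0083] [-0.743   0.5719  0.1307] 4.4667
```

View pics/c2.png

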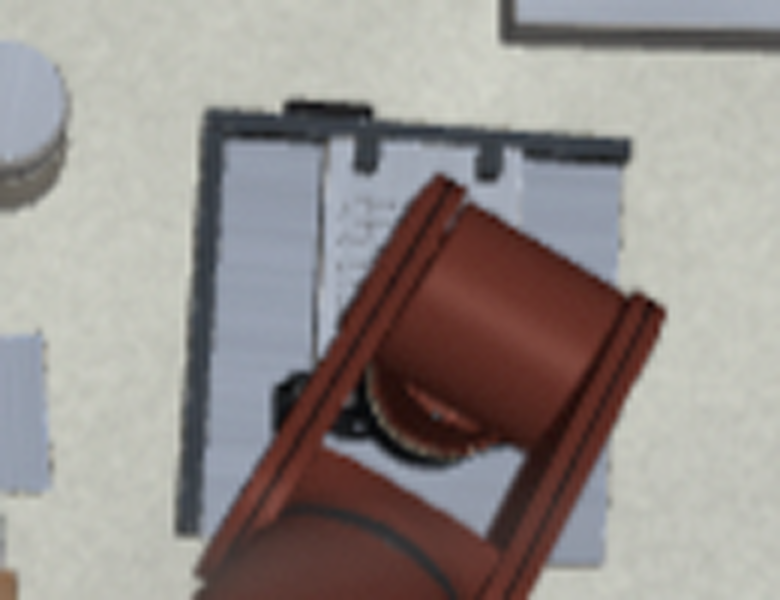

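The picture shows the plate's ear end against the +x fence (edge along crop row ~140), with a y gap left between columns 222 and 325. Next is the +y push, then a short re-push along +x.

Run:
```python
from h import *
o=[np.pi,0,SY];o2=[np.pi,0,SY+np.pi/2]
move_l(st(-.08,.0037,.009),feed=.15);move_l(st(-.08,.0037,.1),feed=.3)
movep(st(.030,-.10,.1),o2)
move_l(st(.030,-.10,.009),feed=.25)
r=move_l(st(.030,-.004,.009),feed=.05,max_force=14)
s=observe();print(r,loc(s["eef_pos"]),s["time_s"])
move_l(st(.030,-.06,.009),feed=.15);move_l(st(.030,-.06,.1),feed=.3)
movep(st(-.09,.053,.1),o)
move_l(st(-.09,.053,.009),feed=.25)
r=move_l(st(-.044,.053,.009),feed=.05,max_force=14)
s=observe();print(r,loc(s["eef_pos"]),s["time_s"])
move_l(st(-.08,.053,.009),feed=.15);move_l(st(-.08,.053,.12),feed=.3)
movep([.42,.17,.27],o)
snap("2");print(observe()["time_s"])
t=np.load("top_2.npz")['p'];s=np.load("side_2.npz")['p']
f=lambda p:cv2.resize(cv2.convertScaleAbs(p[:,:,::-1],alpha=1.5),(400,400),interpolation=cv2.INTER_CUBIC)
cv2.imwrite("pics/c3.png",np.hstack([f(t[125:215,280:370]),f(s[180:270,275:365])]))
```

```text
True [ 0.0295 -0.0119  0.0088] 8.9083
True [-0.0501  0.0531  0.0085] 12.575
14.9583
```

View pics/c3.png

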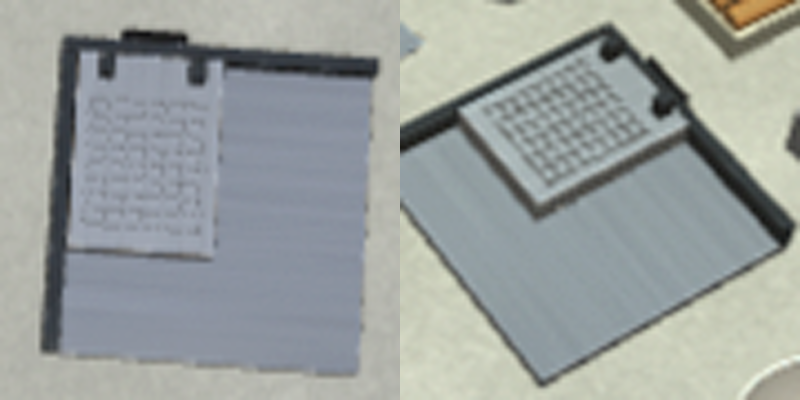

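Left panel: the plate is in the fence corner with its edges along both fences (grid corner near (75,55)). Right panel: no gap is visible at either fence. Next, the knob: I'll measure the axis, white line and mark from the first, unobstructed pictures.

```bash
cat >> h.py <<'E'
BY=-0.077;SL=0.53
bx=np.array([np.cos(BY),np.sin(BY),0]);by=np.array([-np.sin(BY),np.cos(BY),0])
U=bx*np.cos(SL)+np.array([0,0,np.sin(SL)]);N=np.array([0,0,np.cos(SL)])-bx*np.sin(SL)
BC=np.array([.5846,.2240,.0898])
KA=BC-.062*by
def pan(n,uv,h):   # pixels -> (up, left) about knob axis at height h over panel
    q=on_plane(n,uv,KA+N*h,N)-KA; return np.c_[q@U,q@by]
from scipy.spatial.transform import Rotation as Rn
def tool(a):       # tool z into the panel, bar at angle a: tool x along bar, fingers close across
    x=np.cos(a)*U+np.sin(a)*by; z=-N; y=np.cross(z,x)
    return Rn.from_matrix(np.c_[x,y,z]).as_euler("xyz")
E
cat > knob.py <<'E'
from h import *
def look(tag):
  for n in("top","side"):
    p=np.load(f"{n}_{tag}.npz" if tag else f"{n}0.npz")['p'];g=cv2.cvtColor(p,cv2.COLOR_RGB2GRAY)
    v,u=np.mgrid[0:384,0:512];uv=np.c_[u.ravel(),v.ravel()]
    r=np.hypot(*pan(n,uv,.042).T).reshape(g.shape);rr=np.hypot(*pan(n,uv,.004).T).reshape(g.shape)
    print(n,"axis px",proj(n,KA))
    k=(r<.036);th=(g[k].min()*.5+g[k].max()*.5)
    w=k&(g>max(th,60))&(rr<.034)
    q=pan(n,np.argwhere(w)[:,::-1],.042);print(" white pts",len(q),"mean",q.mean(0),"ang(mean)",np.arctan2(q[:,1].mean(),q[:,0].mean()))
    if len(q)>3:
      d=np.linalg.svd(q-q.mean(0))[2][0];d=d*np.sign(d@q.mean(0));print(" line ang",np.arctan2(d[1],d[0]),"span",np.ptp(q@d))
    # dark circle: knob skirt centre
    dk=((g<45)&(rr<.05)).astype(np.uint8);c=max(cv2.findContours(dk,0,1)[0],key=cv2.contourArea)[:,0]
    a=pan(n,c,.010);(cx,cy),rad=cv2.minEnclosingCircle(a.astype(np.float32));print(" dark centre",(cx,cy),rad,a.mean(0))
    # mark: dark pixels outside skirt between r 39..49 at h=10
    a=pan(n,uv,.010);ra=np.hypot(*a.T);m=(ra>.0405)&(ra<.047)
    an=np.arctan2(a[m,1],a[m,0]);gm=g.ravel()[m]
    i=np.argsort(gm)[:10];print(" dark on ring ang",np.sort(an[i]))
if __name__=="__main__":
  import sys;look(sys.argv[1] if len(sys.argv)>1 else "")
E
python3 knob.py
python3 - <<'E'
from h import *
t=np.load("top0.npz")['p'];s=np.load("side0.npz")['p']
f=lambda p:cv2.resize(cv2.convertScaleAbs(p[:,:,::-1],alpha=2.2),(400,400),interpolation=cv2.INTER_CUBIC)
cv2.imwrite("pics/c4.png",np.hstack([f(t[147:187,190:230]),f(s[130:170,230:270])]))
for a in np.arange(-1,2,.25): print(round(a,2),[None if (q:=inverse_kinematics(KA+N*.015,tool(a+k))) is None else q.round(2)[[3,4,5]].tolist() for k in(0,np.pi)])
E
```

```text
top axis px [[209.5413 166.8166]]
 white pts 13 mean [0.0039 0.0106] ang(mean) 1.217209375833464
 line ang 1.2204859838386781 span 0.025024687441037384
 dark centre (0.005205288529396057, 0.0015733445761725307) 0.03772413730621338 [ 0.0036 -0.0002]
 dark on ring ang [-0.7339 -0.6837 -0.6336 -0.5787 -0.5184 -0.3459 -0.1009  0.2931  2.3144
  2.4125]
side axis px [[250.9415 144.5693]]
 white pts 2 mean [0.0005 0.0007] ang(mean) 0.9307307442174874
 dark centre (0.0005352013395167887, 0.0028539993800222874) 0.04129042103886604 [-0.0016  0.0038]
 dark on ring ang [-0.8805 -0.781  -0.6834  1.2794  1.3661  1.4434  1.4884  1.6783  1.744
  1.7961]
-1.0 [None, [-0.31, 0.53, -0.04]]
-0.75 [None, [-0.31, 0.53, -0.29]]
-0.5 [[-0.31, 0.53, 2.61], [-0.31, 0.53, -0.54]]
-0.25 [[-0.31, 0.53, 2.36], [-0.31, 0.53, -0.79]]
0.0 [[-0.31, 0.53, 2.11], [-0.31, 0.53, -1.04]]
0.25 [[-0.31, 0.53, 1.86], [-0.31, 0.53, -1.29]]
0.5 [[-0.31, 0.53, 1.61], [-0.31, 0.53, -1.54]]
0.75 [[-0.31, 0.53, 1.36], [-0.31, 0.53, -1.79]]
1.0 [[-0.31, 0.53, 1.11], [-0.31, 0.53, -2.04]]
1.25 [[-0.31, 0.53, 0.86], [-0.31, 0.53, -2.29]]
1.5 [[-0.31, 0.53, 0.61], [-0.31, 0.53, -2.54]]
1.75 [[-0.31, 0.53, 0.36], None]
```

View pics/c4.png

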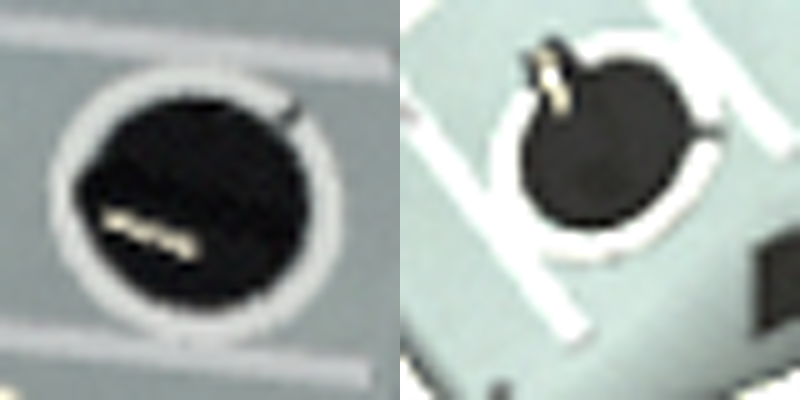

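Top crop: nose at (78,190), white line from (105,215) to (195,248), mark at (292,112). The side view agrees, with the mark at (715,130). So the knob is at about 1.22 and the mark at about -0.72. I'll grip the bar and turn joint 6, whose axis is the knob axis.

Run:
```python
from h import *
a=1.22;o=tool(a+np.pi)
print("nose",pan("top",[[197.8,166]],.01),"mark top",pan("top",[[219.2,158.2]],.01),"mark side",pan("side",[[261.5,143]],.01))
movep(KA+N*.12,o);gripper_to(.06,f_grip=40)
f0=observe()["ft_force"]
r=move_l(KA+N*.016,feed=.1,max_force=15);s=observe();print(r,(s["eef_pos"]-KA)@N,s["q"],s["time_s"])
if not r:
    gripper_to(.0,f_grip=40);s=observe();print(s["opening"],s["grasp_force"],s["ft_force"]-f0,s["torque"])
    q=s["q"].copy();q[5]+=1.22+.72;set_joints(q);s=observe();print(s["q"],s["ft_force"]-f0,s["torque"],s["time_s"])
```

```text
nose [[0.0025 0.0365]] mark top [[ 0.0361 -0.0305]] mark side [[ 0.0354 -0.0355]]
False 0.016401839884811174 [ 0.2315 -0.0166  2.1363 -0.307   0.5325 -2.256 ] 19.9583
0.016940402869236395 38.87648642063141 [-1.0356 -1.2668  5.4453] [0.0071 0.0799 0.0592]
[ 0.2302 -0.0171  2.1357 -0.3087  0.5332 -0.3152] [-0.1854 -7.0162  4.8246] [-0.747   0.0763 -0.5108] 22.1083
```

```bash
python3 - <<'E'
from h import *
gripper_to(.06);s=observe();print(s["q"][5],s["torque"])
move_l(KA+N*.12,feed=.25)
q=observe()["q"];q[0]-=.9;set_joints(q)
snap("3");print(observe()["time_s"])
t=np.load("top_3.npz")['p'];s=np.load("side_3.npz")['p']
f=lambda p:cv2.resize(cv2.convertScaleAbs(p[:,:,::-1],alpha=2.2),(400,400),interpolation=cv2.INTER_CUBIC)
cv2.imwrite("pics/c5.png",np.hstack([f(t[147:187,190:230]),f(s[130:170,230:270])]))
E
python3 knob.py 3
```

```text
-0.31588344710663313 [ 0.1819  0.312  -0.0279]
24.9667
top axis px [[209.5413 166.8166]]
 white pts 13 mean [ 0.0093 -0.0064] ang(mean) -0.6002606133111412
 line ang -0.680066801240231 span 0.02834424371270943
 dark centre (-0.0007475189631804824, 0.000338800746249035) 0.03928263485431671 [0.0017 0.0008]
 dark on ring ang [-0.7339 -0.6837 -0.6336 -0.5787 -0.3459  0.2931  2.5164  2.6231  2.6875
  2.7251]
side axis px [[250.9415 144.5693]]
 white pts 0 mean [nan nan] ang(mean) nan
 dark centre (0.0002484293363522738, -0.004862664267420769) 0.049619756639003754 [ 0.0017 -0.0009]
 dark on ring ang [-2.9329 -2.916  -2.7055 -2.3234 -2.2266 -2.1307 -1.9411 -1.857  -1.6276
 -1.4472]knob.py:10: RuntimeWarning: Mean of empty slice.
  q=pan(n,np.argwhere(w)[:,::-1],.042);print(" white pts",len(q),"mean",q.mean(0),"ang(mean)",np.arctan2(q[:,1].mean(),q[:,0].mean()))
  ret = um.true_divide(
  ret = ret.dtype.type(ret / rcount)
```

View pics/c5.png

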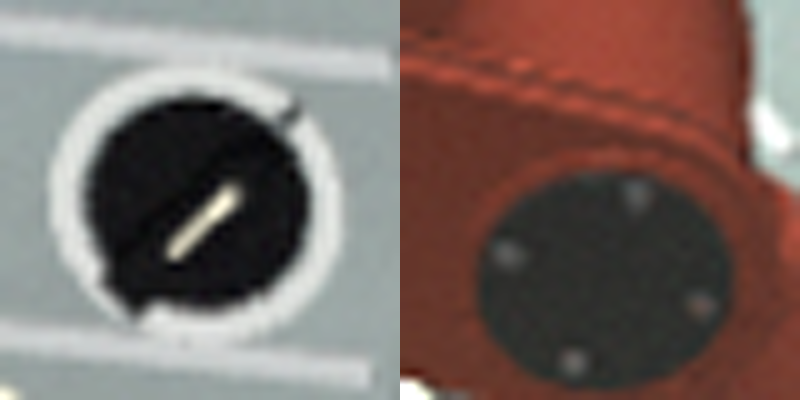

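In the top crop the white line now runs from (170,255) to (240,190), pointing at the mark at (292,112). The arm hides the side view, so I'll clear it and measure the pointer and mark angles at sub-pixel level in both views.

```bash
cat > fine.py <<'E'
from h import *
import sys
def samp(n,g,h,uo,lo):
    P=KA+N*h+uo[...,None]*U+lo[...,None]*by
    q=proj(n,P.reshape(-1,3)).astype(np.float32)
    return cv2.remap(g,q[:,0].reshape(uo.shape),q[:,1].reshape(uo.shape),cv2.INTER_CUBIC)
def run(tag):
  for n in("top","side"):
    g=cv2.cvtColor(np.load(f"{n}{tag}.npz")['p'],cv2.COLOR_RGB2GRAY).astype(np.float32)
    # ring outer edge: radial gradient bright->panel, circle fit
    th=np.linspace(-np.pi,np.pi,180,endpoint=False);r=np.linspace(.0435,.056,60);RR,TT=np.meshgrid(r,th)
    ok=None;I=samp(n,g,.004,RR*np.cos(TT),RR*np.sin(TT));d=np.gradient(I,axis=1);k=d.argmin(1)
    e=np.c_[r[k]*np.cos(th),r[k]*np.sin(th)];w=np.ones(180,bool)
    for _ in range(4):
        s=np.linalg.lstsq(np.c_[2*e[w],np.ones(w.sum())],(e[w]**2).sum(1),rcond=None)[0];c=s[:2];R=np.sqrt(s[2]+c@c)
        res=np.abs(np.hypot(*(e-c).T)-R);w=res<max(.0012,1.5*np.median(res))
    print(n,"ring centre",c,"R",R,w.sum())
    # mark: darkness vs angle about ring centre, h=10
    th=np.linspace(-1.3,0,131);RR,TT=np.meshgrid(np.linspace(.0425,.0475,11),th)
    I=samp(n,g,.010,c[0]+RR*np.cos(TT),c[1]+RR*np.sin(TT)).mean(1);D=np.clip(np.percentile(I,70)-I-12,0,None)
    i=D.argmax();m=abs(th-th[i])<.16;print("  mark",(th[m]*D[m]).sum()/D[m].sum(),"peak",th[i])
    # white line
    x=np.linspace(-.036,.036,181);A,B=np.meshgrid(x,x,indexing="ij");I=samp(n,g,.042,A,B);I[np.hypot(A,B)>.031]=0
    W=np.clip(I-.45*I.max(),0,None);q=np.c_[A.ravel(),B.ravel()];W=W.ravel();mu=(q*W[:,None]).sum(0)/W.sum()
    v=np.linalg.eigh(((q-mu)*W[:,None]).T@(q-mu))[1][:,1];v*=np.sign(v@(mu-c));print("  line",np.arctan2(v[1],v[0]),"mu-c dir",np.arctan2(*(mu-c)[::-1]),np.linalg.norm(mu-c),I.max())
for t in sys.argv[1:]: print("==",t);run(t)
E
python3 - <<'E'
from h import *
q=observe()["q"];q[0]=-1.3;set_joints(q);snap("4");print(observe()["time_s"])
t=np.load("top_4.npz")['p'];s=np.load("side_4.npz")['p']
f=lambda p:cv2.resize(cv2.convertScaleAbs(p[:,:,::-1],alpha=2),(400,400),interpolation=cv2.INTER_CUBIC)
cv2.imwrite("pics/c6.png",np.hstack([f(t[147:187,190:230]),f(s[130:170,230:270])]))
E
python3 fine.py 0 _4
```

```text
26.4
== 0
top ring centre [0.0004 0.0008] R 0.047481679326634565 134
  mark -0.6848810027318688 peak -0.68
  line -2.0463598047627567 mu-c dir 2.8230727169117085 0.018318136044679148 102.576614
side ring centre [-0.0001  0.003 ] R 0.04726200786827366 113
  mark -0.8036831135678628 peak -0.81
  line -3.108215331223103 mu-c dir 1.883433389082772 0.008609207574522855 153.81448
== _4
top ring centre [0.0002 0.0008] R 0.047580427879583005 140
  mark -0.6818091902159673 peak -0.68
  line 2.733514534489582 mu-c dir -3.0593869284001016 0.014899508727311208 110.10641
side ring centre [-0.0005  0.0025] R 0.04683925272745665 121
  mark -0.7883357091348041 peak -0.79
  line -0.04207231026519398 mu-c dir 0.807262537658833 0.0130804674136336 142.7949
```

View pics/c6.png

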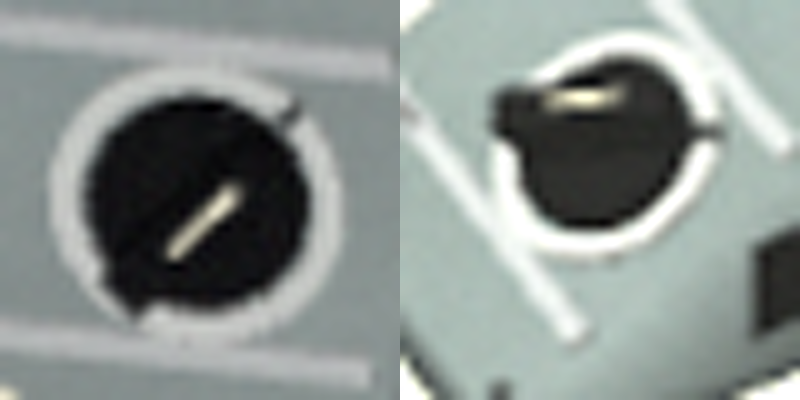

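Both views are clear now. The line in the top crop points at the mark; in the side crop it runs from (545,97) to (620,95), with the mark at (712,130). Each view sees a different side of the mark block, so the two estimates are biased in opposite directions, with the mean at about -0.725. The line fit was spoiled by the bright ring, so I'll mask the ring out and measure the line again.

Run:
```python
from h import *
for tag in("0","_3","_4"):
  for n in("top","side"):
    if tag=="_3" and n=="side": continue
    g=cv2.cvtColor(np.load(f"{n}{tag}.npz")['p'],cv2.COLOR_RGB2GRAY).astype(np.float32)
    v,u=np.mgrid[0:384,0:512];uv=np.c_[u.ravel(),v.ravel()].astype(float)
    a=pan(n,uv,.042);lo=pan(n,uv,.004)-(np.array([.0003,.0008]) if n=="top" else np.array([-.0003,.0027]))
    m=(np.hypot(*a.T)<.033)&(np.hypot(*lo.T)<(.036 if n=="top" else .040))
    G=g.ravel();bg=np.percentile(G[m],40);W=np.where(m&(G>bg+.3*(G[m].max()-bg)),G-bg,0)
    # keep the most line-like blob
    k,lab,st_,_=cv2.connectedComponentsWithStats((W.reshape(g.shape)>0).astype(np.uint8))
    for i in range(1,k):
        w=W*(lab.ravel()==i)
        if st_[i,4]<4: continue
        mu=(a*w[:,None]).sum(0)/w.sum();q=a-mu;e,V=np.linalg.eigh((q*w[:,None]).T@q/w.sum());d=V[:,1]*np.sign(V[:,1]@mu)
        print(tag,n,"px",st_[i,4],"mu",mu,"ang",np.arctan2(d[1],d[0]),"sd",np.sqrt(e))
```

```text
0 top px 21 mu [0.004  0.0097] ang 1.2979649310318329 sd [0.0018 0.0092]
0 side px 7 mu [0.0234 0.0024] ang -0.7068923179528072 sd [0.0014 0.0067]
0 side px 6 mu [0.0001 0.0045] ang 1.2751166561076557 sd [0.0019 0.0037]
_3 top px 15 mu [ 0.0101 -0.0074] ang -0.7104607551640287 sd [0.0014 0.0087]
_4 top px 15 mu [ 0.0101 -0.0074] ang -0.7099604970110966 sd [0.0014 0.0087]
_4 side px 24 mu [ 0.011  -0.0004] ang -0.12996704448659963 sd [0.007  0.0095]
```

The pointer is at -0.710 in the image and -0.72 by the arm, and the mark is at about -0.725, so they're aligned. The ring hasn't moved. Now the guard: locate the fin, grip it and slide.

Run:
```python
from h import *
p=pan("top",[[142+107/4,128+165/4]],.084)[0];ps=pan("side",[[200+112/4,100+73/4]],.084)[0];print("fin about knob (up,left)",p,ps)
G=KA+by*(p[1]+.0)+U*0.0
o=tool(np.pi)
movep(G+N*.16,o);gripper_to(.05,f_grip=40)
f0=observe()["ft_force"]
r=move_l(G+N*.058,feed=.1,max_force=12);s=observe();print(r,(s["eef_pos"]-KA)@N,s["time_s"])
if not r:
    gripper_to(0,f_grip=40);s=observe();print(s["opening"],s["grasp_force"],s["ft_force"]-f0)
    for i in range(2):
        P=observe()["eef_pos"];l=(P-KA)@by
        r=move_l(P-by*(l+.012),feed=.06,max_force=30);s=observe();P=s["eef_pos"]-KA
        print(r,P@by,P@U,P@N,s["ft_force"]-f0,s["opening"],s["time_s"])
```

```text
fin about knob (up,left) [0.0103 0.1138] [0.0007 0.1021]
False 0.05849662919526927 30.85
0.013294579591493058 39.9943470954895 [-5.9473  1.6567  6.1572]
True -0.0004173980128980158 0.00040325549194353445 0.058970526679139525 [-0.6472  3.7018  1.5938] 0.013342730778190816 33.0083
True -0.0003861380961397363 0.0004043876378490832 0.05907027524659324 [ 2.9584 10.3644 -2.0677] 0.01314165286564956 33.2167
```

Run:
```python
from h import *
gripper_to(.05);P=observe()["eef_pos"]
move_l(P+N*.1,feed=.2)
q=observe()["q"];q[0]=-1.3;set_joints(q);snap("5");print(observe()["time_s"])
t=np.load("top_5.npz")['p'];s=np.load("side_5.npz")['p']
f=lambda p:cv2.resize(cv2.convertScaleAbs(p[:,:,::-1],alpha=1.5),(400,300),interpolation=cv2.INTER_CUBIC)
cv2.imwrite("pics/c7.png",np.vstack([np.hstack([f(t[128:203,142:242]),f(s[100:175,200:300])]),np.hstack([f(t),f(s)])]))
```

```text
37.0
```

View pics/c7.png

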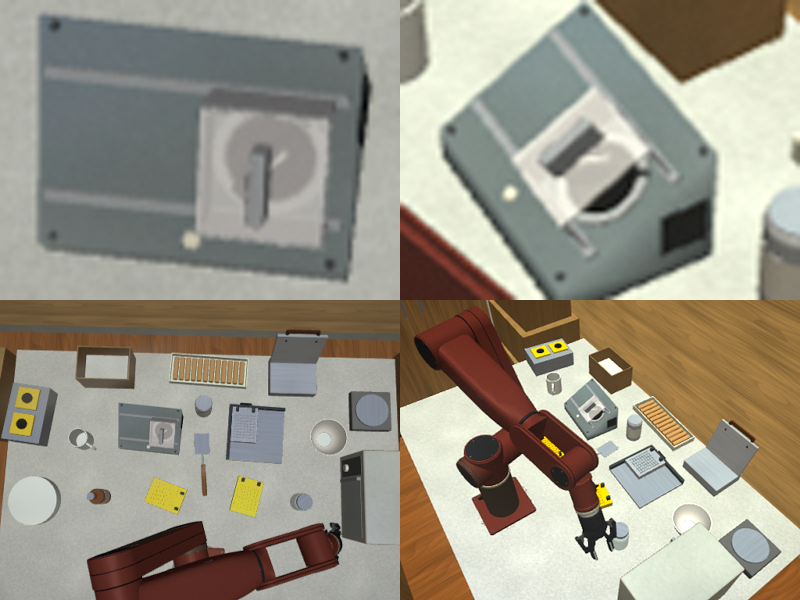

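The guard covers the knob, centred on its axis, and a second push gave no further travel. The plate is still seated, and the bystanders and both yellow look-alikes are where they were. The gripper is clear of everything, so I'm handing in.

```bash
python3 -c "
from plant import *
s=observe();print(s['eef_pos'],s['ft_force']);print(job_done())"
```

```text
[ 0.1663783  -0.49942955  0.22610177] [-0.28622202  0.2616217  -4.87740855]
the job is handed in; nothing more can be done
None
```

I handed the job in at about 37 s, and no verdict came back: the plate is in the fence corner with no visible gap, the pointer is within about 0.02 rad of the mark (ring not turned), and the guard is home against its stop.

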